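# Log the new idler roller, then hold the belt tensioner wound to its stop

## Robot

A 7-joint arm with a two-finger parallel gripper is mounted at the origin on a cart in front of the work surface, level with it; the furniture and walls round the work are solid. World frame = base frame: x ahead of the robot, y to its left, z up, the work surface at z = 0. Lengths are in m, angles in degrees, forces in N, time in s.
With the tool pointing down it reaches from about 0.425 to 0.95 m from the base axis. Payload 4.7 kg.
Tool frame: the origin (TCP) lies at the very end of the fingers, on their centre line; the grasp point (between the pads) lies 19 mm behind it; z points along the fingers, y is the direction in which the jaws open and shut (so a half turn about z gives the same grasp; the last joint's range is limited). The gripper opens to 87 mm and grips with 3 to 60 N. Pads are 19 mm wide; open, the fingers measure 117 mm over their backs; the gripper's body (75 mm by 190 mm) begins 51 mm behind the grasp point.
Start: joints at [-1.656, 26.849, -2.785, 87.806, 1.381, 65.374, -4.715], TCP at [0.675, 0, 0.223] pointing down, gripper open.
Joint ranges: [-148.3, 148.3], [-19.14, 114.17], [-79.39, 73.82], [5.75, 140.21], [-59.74, 239.74], [12.07, 113.84], [-152.46, 152.46]. Speed limits (degrees/s): [147.25, 147.25, 180, 180, 180, 180, 180].

## Interface

Orientations are given as a 3x3 rotation matrix whose columns are the frame's x, y, z axes.
In Python, from cell import env, camera, workorder gives the robot as it stands.
- The arm moves only by the tool carry_out, never from a script. Its argument "steps" is a list of rows, each an object of numbers: "tx", "ty", "tz": the shift along the world's x, y, z in m; "turn": the turn about the world's z in rad; "grip": the finger opening in m, from 0 to 0.087. In form: [{"tx": .., "ty": .., "tz": .., "turn": .., "grip": ..}, ...]. A call has exactly 8 rows; each row shifts and turns the pose as measured when the row begins; what a row does not reach is not made up. A row lasts 1/10 s, in which the tool goes at most 50 mm and 8.59 degrees, less where a joint would pass 70% of its speed; a pose out of reach is approached as far as the arm can. A call is refused whole if a number of a shift passes 0.05 or a number of a turn 0.15, either way. A call with a gripper value outside its range is refused whole. The fingers move at their own pace and stop on an object; "newtons" is the grip in N (left out, the last holds). Time passes only in rows, so rows that do not move let the fingers close, or fill a call up. It gives the time, the measured TCP pose, the force and the opening at its end, in the units of the state.
- env.state(): the state, without advancing time (a new reading comes with each control period).
- camera(name): name is "scene" or "side" or "wrist"; returns a dict with "pixels" (480x640x3 uint8, red, green, blue), "intrinsics" (3x3 intrinsics, pixels), "extrinsics" (4x4, takes a point from world to camera coordinates); the wrist camera has in their place "hand_eye" (4x4, takes a point from camera to tool coordinates, whose origin is the TCP and whose axes are the flange's). Camera axes: x right, y down, z forward; pixel columns grow to the right and rows downward; lengths in m; the calibration is good to about 2 mm. A picture is of the moment at which its call begins: read the wrist's pose just before it. There is no depth.
- workorder.sign_off(): hands the job in, once; it reports no verdict.
The state is a dict: "time": time; "joint_pos": joint angles; "joint_velocities": joint speeds; "joint_torque": joint torques, N m; "ee_pos": TCP position; "eef_rot": TCP orientation; "ft_force": force on the tool from outside, world axes, zero at the start; "wrist_torque": the same for the moment, N m; "finger_gap": finger opening in m.
Only numpy, scipy, OpenCV 4.12 (cv2) and the standard library are available. Lean on these libraries where they do the work, as an engineer would, in place of code of your own. Each camera call takes 0.05 s, during which the arm holds its last target.

## Task

I am about to swap the idler roller of the belt tensioner. First log the new roller: turn it where it stands, upright, until its yellow stripe squarely faces the code reader's red window, and let go of it. Then swing the sprung cage arm (the blue pin is its handle) forward against its spring, all the way to the red stop post, and finish while holding it there with the gripper so that I can work on it; leave the wax tin, the block plane and the spring clamp where they are.

Things in the scene. Friction and masses are not known exactly. Their poses are not given: they have to be found in the camera images.
- new_roller: The new idler roller: loose grey cylinder standing upright on the bench in front of the reader, 52 mm diameter, 50 mm tall, about 0.22 kg. A yellow stripe 13 mm wide runs down one side and over the top edge. Origin: centre of its underside; its +x axis points out through the stripe, z up. It starts turned 0.7 to 2.2 rad anticlockwise (from above) of facing the reader, so turn it clockwise
- mark (a point): middle of the yellow stripe on the roller's side, 26 mm from the roller's axis, 25 mm above its underside
- reader: Code reader, fixed to the bench: black block 44 x 66 mm, 68 mm tall, on a dark 60 x 90 mm foot plate; the red window is on its -x face. Origin: centre of the block's footprint; x points from the window backwards through the block. The new roller stands about 0.117 m in front of the origin (-x side)
- window (a point): centre of the reader's red window, 25.5 mm in front of the reader's origin, 34 mm above the bench. The roller's side is about 65 mm away from it
- tensioner: belt tensioner, fixed to the bench: grey base plate 190 mm (its x) x 170 mm (its y), 10 mm thick, with an upright pivot, a black rest post and a red stop post (20 mm diameter, 76 mm tall). Origin: on the bench, 10 mm from the plate's centre towards -y; its x points forward, away from the robot, give or take the yaw
- pivot (a point): the vertical axis about which the cage arm swings, at bench height, 55 mm from the tensioner's origin along its +y; the pivot bolt's top is 94 mm above the bench
- tension_arm (a joint): Angle of the sprung cage arm about its vertical pivot: 0 at rest against the black post, where the line from pivot to pin lies 127 degrees clockwise (from above) of the tensioner's x axis; grows as it swings forward, anticlockwise; 1.30 rad at the red stop post, a hard stop. A spring always pulls it back to 0: 0.4 N m at rest, 1.05 N m at the stop (4 to 10 N at the pin); it never stays by itself
- pin_top (a point): Top of the blue pin on the far end of the cage arm: 110 mm from the pivot axis, 135 mm above the bench. The upright pin, 16 mm in diameter, is free from 89 mm up; it may be gripped from above or pushed. Below it: two aluminium plates 32 mm wide (undersides 20 and 80 mm above the bench, 5 mm thick) with a grey 52 mm roller between them
- wax_tin: small round tin, blue with a yellow band, 57 mm across, 34 mm tall, to be left alone. Origin: centre of its underside
- block_plane: small iron block plane, 46 x 150 mm, 54 mm tall, to be left alone. Origin: centre of its underside
- spring_clamp: dark spring clamp lying flat, 74 x 120 mm, 18 mm high, to be left alone. Origin: centre of its underside
There are look-alikes about, which are no part of the job. What is shaped like the new_roller but purple is not meant.

How it is judged:
By the outcome, as a careful person would: the job done as asked, in the order asked, and still so for the second after the job is handed in, while the arm keeps its last pose, push and grip.
It also fails if it takes over 51 s, if anything falls off the work surface, if the arm or the gripper's body presses on something with over 40 N, if the wrist force passes 120 N, or if a joint passes its speed limit or range.

## Working session

There is one attempt and no reset: what is moved stays moved. The work goes in short steps, Python scripts to look and compute and a tool call to move; the robot and the scene stay as the last step left them, time stands still between calls to the robot, and variables do not carry over. Pictures are saved under pics/ and viewed, and the job is handed in when it is done.

Besides the shell and the picture viewer there is one more tool, called after "Emit:" as name([rows], argument=value, ...), one row to a line, values as JSON. carry_out: Moves the arm, as the interface text tells. Its arguments: {"type":"object","properties":{"steps":{"type":"array","items":{"type":"object","properties":{"tx":{"type":"number"},"ty":{"type":"number"},"tz":{"type":"number"},"turn":{"type":"number"},"grip":{"type":"number"}}}},"newtons":{"type":"number"}},"required":["steps"]}

```bash
ls; mkdir -p pics; python3 - <<'E'
from cell import env,camera
import cv2,numpy as np
s=env.state();print(s['time'],s['ee_pos'],s['eef_rot'],s['finger_gap'])
for n in ['scene','side','wrist']:
    c=camera(n);cv2.imwrite(f'pics/{n}0.png',c['pixels'][:,:,::-1])
    print(n,np.round(c['intrinsics'],1).tolist(),np.round(c.get('extrinsics',c.get('hand_eye')),4).tolist())
E
```

```text
pics
0.0 [ 6.74388218e-01 -1.29425053e-05  2.21489983e-01] [[-2.93805105e-06  9.99998048e-01 -1.97598516e-03]
 [ 9.99999996e-01  2.75357009e-06 -9.33642260e-05]
 [-9.33586027e-05 -1.97598542e-03 -9.99998043e-01]] 0.08692545051111612
scene [[575.2, 0.0, 315.3], [0.0, 575.2, 235.3], [0.0, 0.0, 1.0]] [[-0.5765, -0.8169, 0.0186, 0.3706], [-0.3406, 0.2195, -0.9142, 0.2634], [0.7427, -0.5334, -0.4047, 1.2274], [0.0, 0.0, 0.0, 1.0]]
side [[515.7, 0.0, 321.1], [0.0, 515.7, 237.4], [0.0, 0.0, 1.0]] [[0.8491, -0.5279, 0.0189, -0.4822], [-0.3053, -0.5195, -0.7981, 0.3111], [0.4311, 0.6719, -0.6023, 1.0358], [0.0, 0.0, 0.0, 1.0]]
wrist [[333.2, 0.0, 317.6], [0.0, 333.2, 242.7], [0.0, 0.0, 1.0]] [[0.0013, -0.9705, -0.241, 0.0647], [1.0, 0.001, 0.0011, 0.0007], [-0.0008, -0.241, 0.9705, -0.1613], [0.0, 0.0, 0.0, 1.0]]
```

View pics/scene0.png

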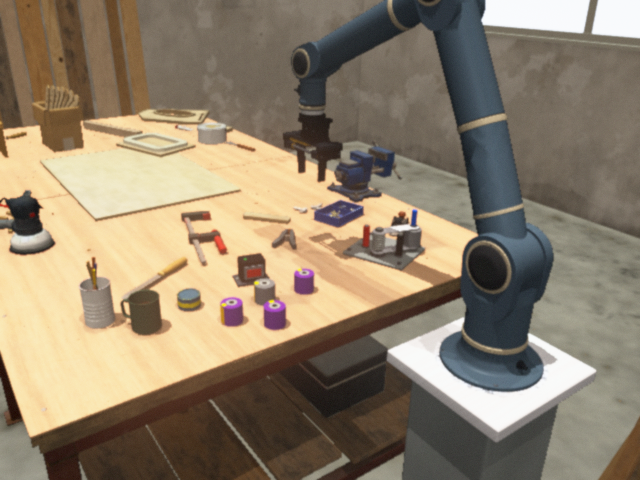

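View pics/side0.png

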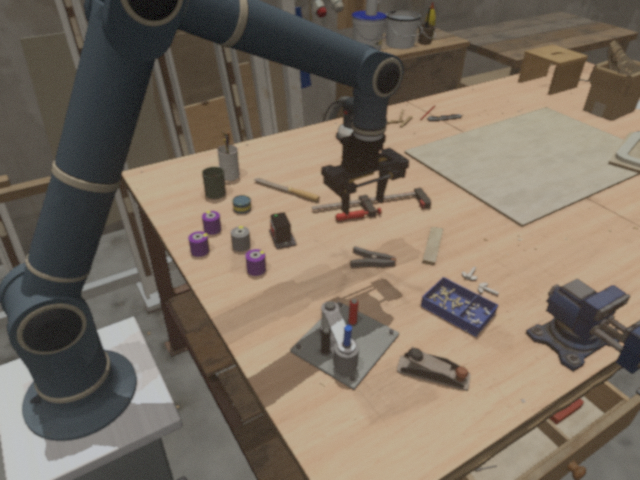

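View pics/wrist0.png

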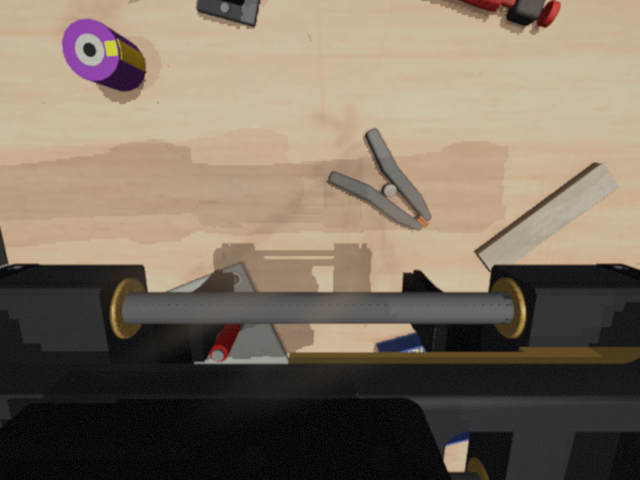

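Cylinders: grey at scene (264,291) / side (240,238); purple at scene (304,281), (232,311), (275,314). The grey one standing before the reader fits. I'll check this in enlarged crops.

```bash
python3 - <<'E'
import cv2
a=cv2.imread('pics/scene0.png');b=cv2.imread('pics/side0.png')
cv2.imwrite('pics/c1.png',cv2.resize(a[240:340,170:330],None,fx=5,fy=5,interpolation=cv2.INTER_CUBIC))
cv2.imwrite('pics/c2.png',cv2.resize(b[180:290,170:310],None,fx=5,fy=5,interpolation=cv2.INTER_CUBIC))
cv2.imwrite('pics/c3.png',cv2.resize(b[285:395,280:420],None,fx=5,fy=5,interpolation=cv2.INTER_CUBIC))
cv2.imwrite('pics/c4.png',cv2.resize(a[195:275,335:435],None,fx=7,fy=7,interpolation=cv2.INTER_CUBIC))
E
```

```text
(no output)
```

View pics/c1.png

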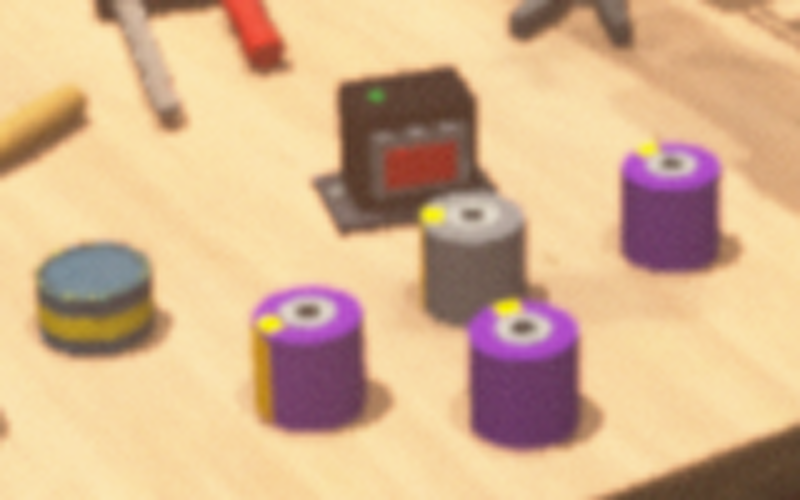

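View pics/c2.png

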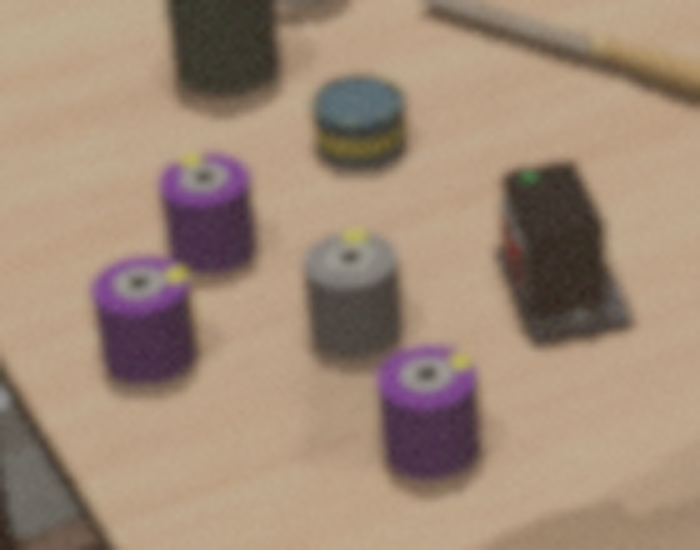

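View pics/c3.png

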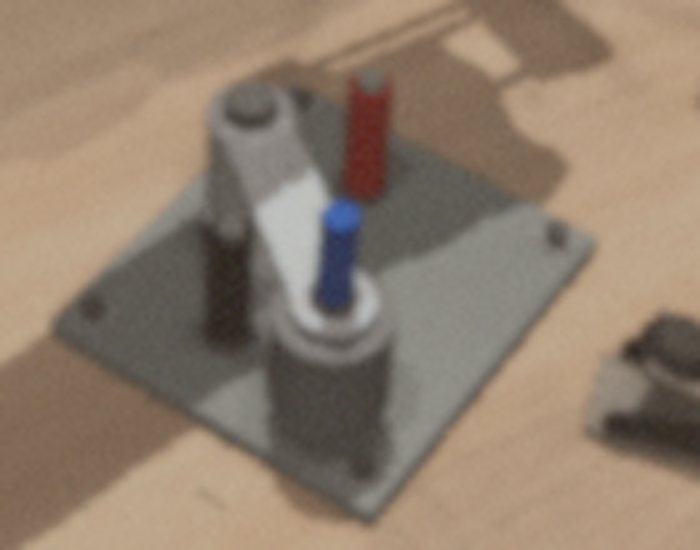

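View pics/c4.png

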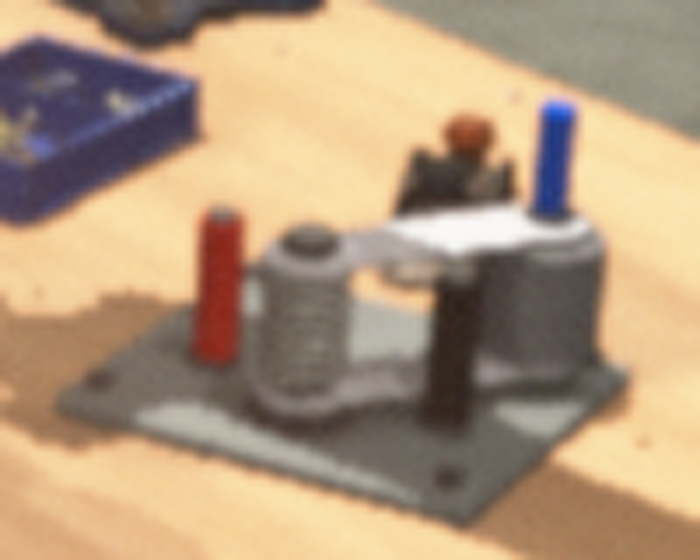

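The crops confirm it: the grey roller's hub top is at scene (264.6,283.0) and side (239.8,231.4), with the window behind it. The tensioner is at side (345,335).

```bash
cat > h.py <<'E'
import numpy as np,cv2
from cell import env,camera
def bp(c,uv,z,E=None):
    E=c['extrinsics'] if E is None else E
    R=E[:3,:3];t=E[:3,3];o=-R.T@t
    d=R.T@np.linalg.inv(c['intrinsics'])@np.array([uv[0],uv[1],1.])
    return o+d*(z-o[2])/d[2]
def wristE(c,s):
    T=np.eye(4);T[:3,:3]=s['eef_rot'];T[:3,3]=s['ee_pos']
    return np.linalg.inv(T@c['hand_eye'])
def tri(cs,uvs):
    A=[];b=[]
    for c,uv in zip(cs,uvs):
        P=c['intrinsics']@c['extrinsics'][:3]
        for k in range(2):
            r=P[k]-uv[k]*P[2];A.append(r[:3]);b.append(-r[3])
    return np.linalg.lstsq(np.array(A),np.array(b),rcond=None)[0]
E
python3 - <<'E'
from h import *
S=camera('scene');D=camera('side')
o=lambda x,y,f,a,b:(x/f+a,y/f+b)
pts={'roller':((473,215),(349,257),.05,0),'pivot':((311,240),(250,103),.094,1),'pin':((558,108),(342,213),.135,1),'stop':((223,214),(371,78),.076,1),
'tin':((95,265),(359,105),.034,0),'purpNear':((670,163),(427,374),.05,0),'purpB':((307,311),(204,177),.05,0),'purpC':((522,328),(138,283),.05,0)}
for n,(a,b,z,k) in pts.items():
    a=o(*a,*((5,170,240) if k==0 else (7,335,195)));b=o(*b,*((5,170,180) if k==0 else (5,280,285)))
    print(n,np.round(bp(S,a,z),3),np.round(bp(D,b,z),3),np.round(tri([S,D],[a,b]),3))
for p in [(338,86),(457,68),(476,107),(352,130)]: print('readtop',np.round(bp(S,o(*p,5,170,240),.068),3))
for p in [(505,172),(573,165),(600,222),(528,243)]: print('readtopside',np.round(bp(D,o(*p,5,170,180),.068),3))
E
```

```text
roller [0.472 0.274 0.05 ] [0.477 0.273 0.05 ] [0.476 0.273 0.049]
pivot [ 0.496 -0.115  0.094] [ 0.509 -0.128  0.094] [ 0.509 -0.125  0.089]
pin [ 0.474 -0.226  0.135] [ 0.484 -0.232  0.135] [ 0.482 -0.232  0.133]
stop [ 0.568 -0.131  0.076] [ 0.574 -0.127  0.076] [ 0.57  -0.131  0.077]
tin [0.554 0.438 0.034] [0.555 0.43  0.034] [0.558 0.436 0.031]
purpNear [0.464 0.162 0.05 ] [0.469 0.161 0.05 ] [0.468 0.161 0.049]
purpB [0.435 0.385 0.05 ] [0.439 0.383 0.05 ] [0.438 0.384 0.049]
purpC [0.367 0.31  0.05 ] [0.371 0.308 0.05 ] [0.371 0.309 0.049]
readtop [0.602 0.278 0.068]
readtop [0.587 0.215 0.068]
readtop [0.542 0.231 0.068]
readtop [0.554 0.296 0.068]
readtopside [0.576 0.279 0.068]
readtopside [0.612 0.266 0.068]
readtopside [0.598 0.211 0.068]
readtopside [0.556 0.213 0.068]
```

Emit:
carry_out([
  {"tx": -0.024, "ty": 0.026, "tz": 0},
  {"tx": -0.024, "ty": 0.026, "tz": 0},
  {"tx": -0.024, "ty": 0.026, "tz": 0},
  {"tx": -0.024, "ty": 0.026, "tz": 0},
  {"tx": -0.024, "ty": 0.026, "tz": 0},
  {"tx": -0.024, "ty": 0.026, "tz": 0},
  {"tx": -0.024, "ty": 0.026, "tz": 0},
  {"tx": -0.024, "ty": 0.026, "tz": 0},
])

```text
$.steps[0]: bad value
```

```bash
python3 - <<'E'
from h import *
s=env.state();c=camera('wrist');cv2.imwrite('pics/w1.png',c['pixels'][:,:,::-1])
print(s['time'],s['ee_pos'],np.round(s['joint_pos'],1),np.round(s['joint_velocities'],1))
np.savez('w1.npz',E=wristE(c,s))
E
```

```text
0.25 [6.74739783e-01 3.29347781e-05 2.22053902e-01] [-1.7 26.9 -2.8 87.8  1.4 65.4 -4.7] [ 0.  -0.1  0.  -0.3  0.  -0.1  0.1]
```

View pics/w1.png

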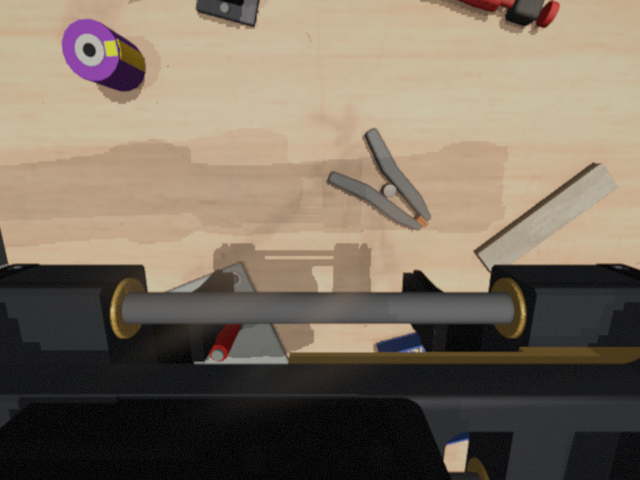

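The arm has not moved: the call was refused because every row needs all five fields. Resending.

Emit:
carry_out([
  {"tx": -0.024, "ty": 0.026, "tz": 0, "turn": 0, "grip": 0.087},
  {"tx": -0.024, "ty": 0.026, "tz": 0, "turn": 0, "grip": 0.087},
  {"tx": -0.024, "ty": 0.026, "tz": 0, "turn": 0, "grip": 0.087},
  {"tx": -0.024, "ty": 0.026, "tz": 0, "turn": 0, "grip": 0.087},
  {"tx": -0.024, "ty": 0.026, "tz": 0, "turn": 0, "grip": 0.087},
  {"tx": -0.024, "ty": 0.026, "tz": 0, "turn": 0, "grip": 0.087},
  {"tx": -0.024, "ty": 0.026, "tz": 0, "turn": 0, "grip": 0.087},
  {"tx": -0.024, "ty": 0.026, "tz": 0, "turn": 0, "grip": 0.087},
])

```text
time: 1.1
ee_pos: [0.478, 0.2078, 0.2213]
eef_rot: [[0.012, 1.0, 0.002], [1.0, -0.012, -0.003], [-0.003, 0.002, -1.0]]
ft_force: [1.2, 0.8, 0.9]
finger_gap: 0.0868
```

```bash
python3 - <<'E'
from h import *
s=env.state();c=camera('wrist');cv2.imwrite('pics/w2.png',c['pixels'][:,:,::-1])
print(s['time'],s['ee_pos'],np.round(s['joint_pos'],1),np.round(s['joint_velocities'],1))
np.savez('w2.npz',E=wristE(c,s),K=c['intrinsics'])
E
```

```text
1.1 [0.47798823 0.20778404 0.22130834] [-20.3  13.   -9.3 108.3   2.7  58.9 -31.5] [-26.9 -11.7 -12.7  15.6   1.3  -4.  -39.8]
```

View pics/w2.png

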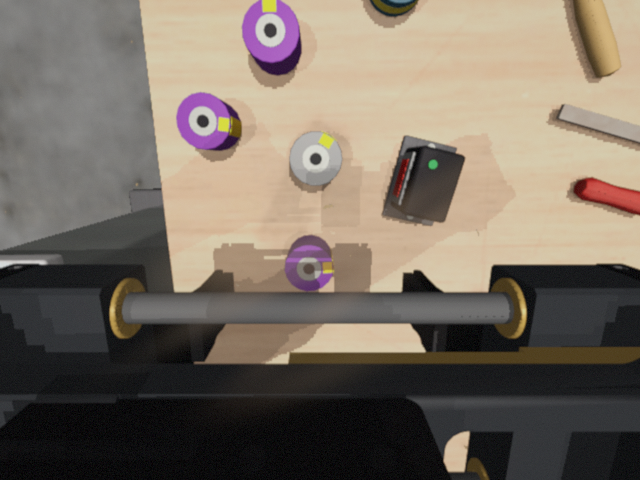

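```bash
python3 - <<'E'
from h import *
s=env.state();c=camera('wrist');p=c['pixels'][:,:,::-1]
print(s['time'],s['ee_pos'],np.round(s['joint_pos'],1),np.round(s['joint_velocities'],1))
np.savez('w3.npz',E=wristE(c,s),K=c['intrinsics'])
cv2.imwrite('pics/w3c.png',cv2.resize(p[110:240,280:480],None,fx=4,fy=4,interpolation=cv2.INTER_CUBIC))
E
```

```text
1.15 [0.47302648 0.21371588 0.22136636] [-20.6  12.9  -9.8 108.5   2.5  59.  -31.6] [ 1.3  1.3  0.1 -2.  -0.1  0.1  7.3]
```

View pics/w3c.png

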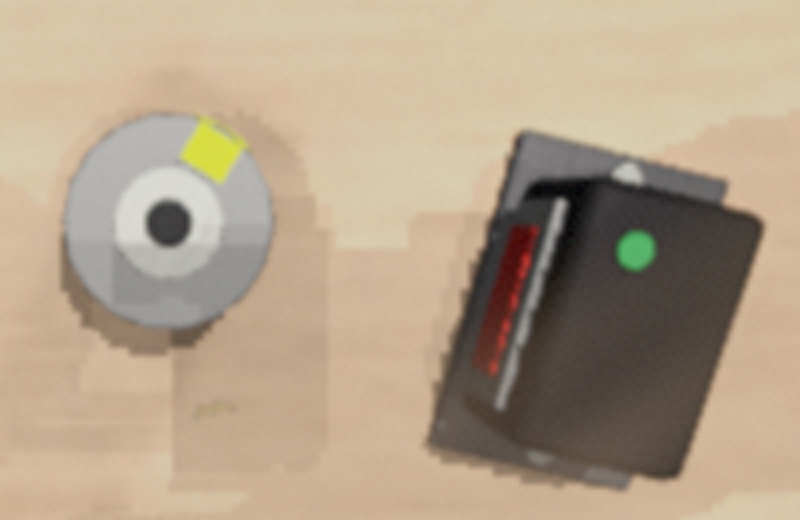

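The hub is at crop (170,222), the stripe patch centre at (212,151) and its outer middle at (224,132). The foot plate's front edge runs (520,130)–(430,445).

```bash
python3 - <<'E'
from h import *
d=np.load('w3.npz');E=d['E'];c={'intrinsics':d['K']}
f=lambda p,z:bp(c,(p[0]/4+280-.375,p[1]/4+110-.375),z,E)[:2]
r=f((170,222),.05);print('roller',r, f((168,220),.05))
for p in [(212,151),(224,132)]:
    v=f(p,.05)-r;print('stripe',np.degrees(np.arctan2(v[1],v[0])),np.hypot(*v))
for z in (.003,.006):
  a,b,e,g=[f(p,z) for p in [(520,130),(430,445),(728,183),(628,490)]]
  v=a-b;print(z,'foot',a,b,e,g,np.hypot(*v),'xaxis',np.degrees(np.arctan2(v[1],v[0]))-90,'e-a',np.degrees(np.arctan2(*(e-a)[::-1])),np.hypot(*(e-a)),'back',np.degrees(np.arctan2(*(e-g)[::-1]))-90)
  print('centre',(a+b+e+g)/4)
a,b=f((762,225),.068),f((680,478),.068);v=a-b;print('back top',a,b,np.hypot(*v),np.degrees(np.arctan2(v[1],v[0]))-90)
w=[f(p,z) for p,z in [((525,228),.034),((482,370),.034)]];print('window',(w[0]+w[1])/2)
for p in [(563,198),(500,408)]: print(f(p,.055))
E
```

```text
roller [0.47833896 0.27352593] [0.47785209 0.27400035]
stripe 58.767117944386705 0.019403617127612946
stripe 58.40431400395605 0.024609557936138393
0.003 foot [0.57444465 0.29713473] [0.55410678 0.20996787] [0.6326466  0.28303124] [0.61239176 0.19658907] 0.0895080478349148 xaxis -13.133361443435831 e-a -13.621352590333201 0.059886348566898694 back -13.187437915947797
centre [0.59339745 0.24668073]
0.006 foot [0.57365269 0.29698682] [0.55347551 0.21050867] [0.63139478 0.28299476] [0.61129998 0.19723558] 0.08880084104126496 xaxis -13.13336144343586 e-a -13.621352590333208 0.05941318404618987 back -13.187437915947896
centre [0.59245574 0.24693146]
back top [0.61429896 0.27287813] [0.60100398 0.2135312 ] 0.0608178754830448 -12.627009654971246
window [0.56465421 0.25353528]
[0.57197452 0.2790085 ]
[0.56004038 0.22860167]
```

Emit:
carry_out([
  {"tx": 0.001, "ty": 0.01, "tz": -0.02, "turn": 0, "grip": 0.087},
  {"tx": 0.001, "ty": 0.01, "tz": -0.02, "turn": 0, "grip": 0.087},
  {"tx": 0.001, "ty": 0.01, "tz": -0.02, "turn": 0, "grip": 0.087},
  {"tx": 0.001, "ty": 0.01, "tz": -0.02, "turn": 0, "grip": 0.087},
  {"tx": 0.001, "ty": 0.01, "tz": -0.02, "turn": 0, "grip": 0.087},
  {"tx": 0, "ty": 0.006, "tz": -0.015, "turn": 0, "grip": 0.087},
  {"tx": 0, "ty": 0, "tz": -0.005, "turn": 0, "grip": 0.087},
  {"tx": 0, "ty": 0, "tz": 0, "turn": 0, "grip": 0.087},
])

```text
time: 2.0
ee_pos: [0.4837, 0.2679, 0.0992]
eef_rot: [[0.004, 1.0, 0.007], [1.0, -0.004, -0.001], [-0.001, 0.007, -1.0]]
ft_force: [0.7, -0.3, -0.0]
finger_gap: 0.0873
```

```bash
python3 - <<'E'
from h import *
s=env.state()
print(s['time'],s['ee_pos'],np.round(s['joint_pos'],1),np.round(s['eef_rot'],3).tolist())
c=camera('side');cv2.imwrite('pics/s3.png',cv2.resize(c['pixels'][130:310,130:350,::-1],None,fx=3,fy=3))
E
```

```text
2.0 [0.4836967  0.26787272 0.09923139] [-25.8  24.   -9.8 111.3   6.   44.9 -39.2] [[0.004, 1.0, 0.007], [1.0, -0.004, -0.001], [-0.001, 0.007, -1.0]]
```

View pics/s3.png

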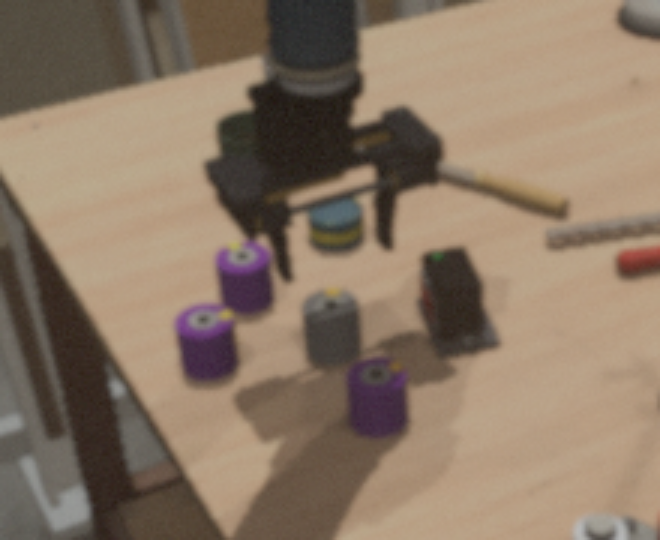

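Emit:
carry_out([
  {"tx": -0.003, "ty": 0.003, "tz": -0.005, "turn": 0, "grip": 0.087},
  {"tx": -0.002, "ty": 0.003, "tz": -0.015, "turn": 0, "grip": 0.087},
  {"tx": 0, "ty": 0, "tz": -0.018, "turn": 0, "grip": 0.087},
  {"tx": 0, "ty": 0, "tz": -0.018, "turn": 0, "grip": 0.087},
  {"tx": 0, "ty": 0, "tz": -0.015, "turn": 0, "grip": 0.087},
  {"tx": 0, "ty": 0, "tz": -0.008, "turn": 0, "grip": 0.087},
  {"tx": 0, "ty": 0, "tz": -0.003, "turn": 0, "grip": 0.087},
  {"tx": 0, "ty": 0, "tz": 0, "turn": 0, "grip": 0.087},
])

```text
time: 2.85
ee_pos: [0.4831, 0.2749, 0.0212]
eef_rot: [[0.008, 1.0, 0.02], [1.0, -0.008, 0.006], [0.006, 0.02, -1.0]]
ft_force: [0.9, 0.0, 0.4]
finger_gap: 0.0873
```

Emit:
carry_out([
  {"tx": -0.004, "ty": -0.001, "tz": -0.002, "turn": 0, "grip": 0.087},
  {"tx": -0.002, "ty": 0, "tz": 0, "turn": 0, "grip": 0.087},
  {"tx": 0, "ty": 0, "tz": 0, "turn": 0, "grip": 0.07},
  {"tx": 0, "ty": 0, "tz": 0, "turn": 0, "grip": 0.062},
  {"tx": 0, "ty": 0, "tz": 0, "turn": 0, "grip": 0.058},
  {"tx": 0, "ty": 0, "tz": 0, "turn": 0, "grip": 0.058},
  {"tx": 0, "ty": 0, "tz": 0, "turn": 0, "grip": 0.058},
  {"tx": 0, "ty": 0, "tz": 0, "turn": 0, "grip": 0.058},
], newtons=12)

```text
time: 3.65
ee_pos: [0.4783, 0.2749, 0.0219]
eef_rot: [[0.009, 1.0, 0.024], [1.0, -0.009, 0.009], [0.009, 0.024, -1.0]]
ft_force: [-0.2, -0.1, -0.5]
finger_gap: 0.0589
```

```bash
python3 - <<'E'
from h import *
s=env.state()
c=camera('wrist');cv2.imwrite('pics/w4.png',c['pixels'][:,:,::-1])
print(s['time'],s['ee_pos'],s['finger_gap'],np.round(s['joint_pos'],1),np.round(s['eef_rot'],3).tolist())
E
```

```text
3.65 [0.4782503  0.27488818 0.0218633 ] 0.05887145122776679 [-27.9  30.   -8.5 115.    8.2  34.1 -42.4] [[0.009, 1.0, 0.024], [1.0, -0.009, 0.009], [0.009, 0.024, -1.0]]
```

View pics/w4.png

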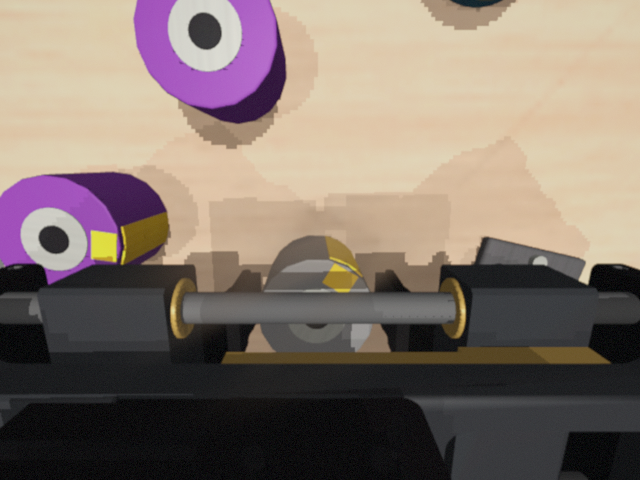

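Emit:
carry_out([
  {"tx": 0, "ty": -0.001, "tz": -0.004, "turn": 0, "grip": 0.054},
  {"tx": 0, "ty": 0, "tz": 0, "turn": 0, "grip": 0.05},
  {"tx": 0, "ty": 0, "tz": 0, "turn": 0, "grip": 0.048},
  {"tx": 0, "ty": 0, "tz": 0, "turn": 0, "grip": 0.046},
  {"tx": 0, "ty": 0, "tz": 0, "turn": 0, "grip": 0.046},
  {"tx": 0, "ty": 0, "tz": 0, "turn": -0.05, "grip": 0.046},
  {"tx": 0, "ty": 0, "tz": 0, "turn": -0.1, "grip": 0.046},
  {"tx": 0, "ty": 0, "tz": 0, "turn": -0.12, "grip": 0.046},
], newtons=12)

```text
time: 4.5
ee_pos: [0.4786, 0.2739, 0.0174]
eef_rot: [[0.284, 0.958, 0.026], [0.959, -0.284, 0.003], [0.011, 0.024, -1.0]]
ft_force: [0.8, 0.7, -1.9]
finger_gap: 0.0518
```

```bash
python3 - <<'E'
from h import *
s=env.state();R=s['eef_rot']
print(s['time'],s['ee_pos'],s['finger_gap'],np.round(s['joint_pos'],1),np.degrees(np.arctan2(R[1][1],R[0][1])))
E
```

```text
4.5 [0.4785672  0.27387194 0.01740392] 0.0518153059805816 [-31.6  30.2  -3.9 115.3   4.8  33.4 -55.4] -16.525493207234874
```

Emit:
carry_out([
  {"tx": 0, "ty": 0, "tz": 0, "turn": -0.12, "grip": 0.046},
  {"tx": 0, "ty": 0, "tz": 0, "turn": -0.13, "grip": 0.046},
  {"tx": 0, "ty": 0, "tz": 0, "turn": -0.13, "grip": 0.046},
  {"tx": 0, "ty": 0, "tz": 0, "turn": -0.13, "grip": 0.046},
  {"tx": 0, "ty": 0, "tz": 0, "turn": -0.13, "grip": 0.046},
  {"tx": 0, "ty": 0, "tz": 0, "turn": -0.12, "grip": 0.046},
  {"tx": 0, "ty": 0, "tz": 0, "turn": -0.08, "grip": 0.046},
  {"tx": 0, "ty": 0, "tz": 0, "turn": -0.03, "grip": 0.046},
])

```text
time: 5.3
ee_pos: [0.4784, 0.2742, 0.0174]
eef_rot: [[0.93, 0.367, 0.019], [0.367, -0.93, -0.019], [0.011, 0.025, -1.0]]
ft_force: [-0.6, -1.9, 1.2]
finger_gap: 0.0517
```

```bash
python3 - <<'E'
from h import *
c=camera('scene');cv2.imwrite('pics/s5.png',cv2.resize(c['pixels'][200:360,170:370,::-1],None,fx=4,fy=4))
s=env.state();R=s['eef_rot']
print(s['time'],s['ee_pos'],s['finger_gap'],np.round(s['joint_pos'],1),np.degrees(np.arctan2(R[1][1],R[0][1])),np.round(R,3).tolist())
E
```

```text
5.35 [0.47837554 0.27426737 0.01741188] 0.052010516773820625 [-43.5  30.8  10.9 115.2  -7.2  34.3 -96.7] -68.47384271152185 [[0.93, 0.367, 0.019], [0.367, -0.93, -0.019], [0.011, 0.025, -1.0]]
```

View pics/s5.png

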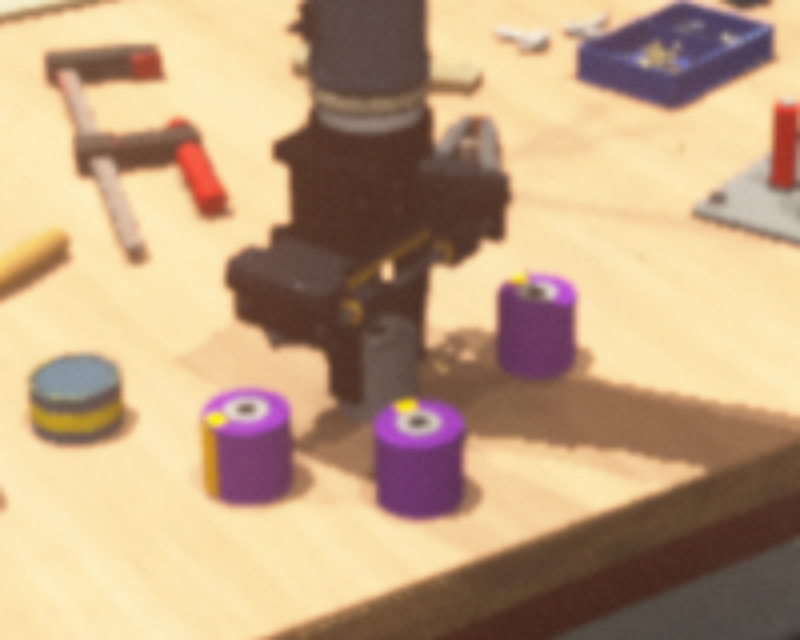

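Emit:
carry_out([
  {"tx": 0, "ty": 0, "tz": 0, "turn": -0.03, "grip": 0.046},
  {"tx": 0, "ty": 0, "tz": 0, "turn": -0.03, "grip": 0.046},
  {"tx": 0, "ty": 0, "tz": 0, "turn": -0.005, "grip": 0.046},
  {"tx": 0, "ty": 0, "tz": 0, "turn": 0, "grip": 0.046},
  {"tx": 0, "ty": 0, "tz": 0, "turn": 0, "grip": 0.046},
  {"tx": 0, "ty": 0, "tz": 0, "turn": 0, "grip": 0.046},
  {"tx": 0, "ty": 0, "tz": 0, "turn": 0, "grip": 0.046},
  {"tx": 0, "ty": 0, "tz": 0, "turn": 0, "grip": 0.046},
])

```text
time: 6.15
ee_pos: [0.4782, 0.2743, 0.0174]
eef_rot: [[0.953, 0.303, 0.018], [0.304, -0.953, -0.019], [0.011, 0.024, -1.0]]
ft_force: [-0.8, 0.2, 0.7]
finger_gap: 0.052
```

```bash
python3 - <<'E'
from h import *
s=env.state();R=s['eef_rot']
c=camera('wrist');cv2.imwrite('pics/w6.png',c['pixels'][:,:,::-1])
np.savez('w6.npz',E=wristE(c,s),K=c['intrinsics'])
print(s['time'],s['ee_pos'],s['finger_gap'],np.degrees(np.arctan2(R[1][1],R[0][1])))
E
```

```text
6.15 [0.47821753 0.27434199 0.01738822] 0.052000068474934144 -72.33765405934804
```

View pics/w6.png

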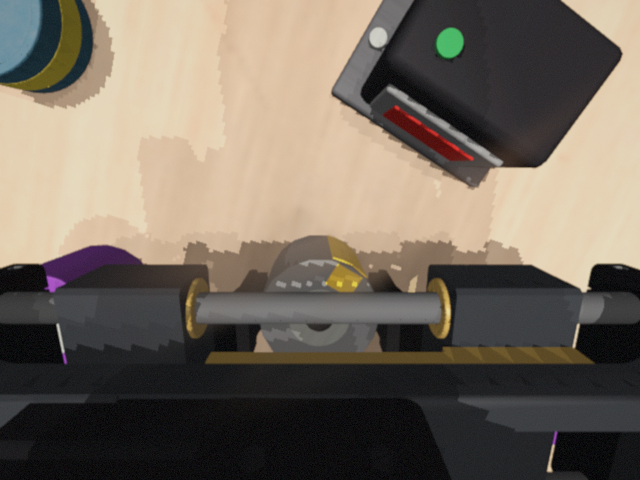

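Emit:
carry_out([
  {"tx": 0, "ty": 0, "tz": 0, "turn": 0, "grip": 0.056},
  {"tx": 0, "ty": 0, "tz": 0, "turn": 0, "grip": 0.07},
  {"tx": 0, "ty": 0, "tz": 0, "turn": 0, "grip": 0.08},
  {"tx": 0, "ty": 0, "tz": 0, "turn": 0, "grip": 0.08},
  {"tx": 0, "ty": 0, "tz": 0.01, "turn": 0, "grip": 0.08},
  {"tx": 0, "ty": 0, "tz": 0.02, "turn": 0, "grip": 0.08},
  {"tx": 0, "ty": 0, "tz": 0.03, "turn": 0, "grip": 0.08},
  {"tx": 0, "ty": 0, "tz": 0.03, "turn": 0, "grip": 0.08},
])

```text
time: 7.0
ee_pos: [0.4756, 0.2722, 0.1076]
eef_rot: [[0.953, 0.303, 0.011], [0.303, -0.953, -0.025], [0.003, 0.027, -1.0]]
ft_force: [0.6, 0.0, -0.6]
finger_gap: 0.0798
```

Emit:
carry_out([
  {"tx": 0, "ty": -0.01, "tz": 0.03, "turn": 0.15, "grip": 0.087},
  {"tx": 0, "ty": -0.01, "tz": 0.03, "turn": 0.15, "grip": 0.087},
  {"tx": 0, "ty": -0.01, "tz": 0.02, "turn": 0.15, "grip": 0.087},
  {"tx": 0, "ty": -0.01, "tz": 0.02, "turn": 0.15, "grip": 0.087},
  {"tx": 0, "ty": -0.01, "tz": 0.01, "turn": 0.15, "grip": 0.087},
  {"tx": 0, "ty": -0.01, "tz": 0, "turn": 0.15, "grip": 0.087},
  {"tx": 0, "ty": -0.005, "tz": 0, "turn": 0.05, "grip": 0.087},
  {"tx": 0, "ty": 0, "tz": 0, "turn": 0, "grip": 0.087},
])

```text
time: 7.8
ee_pos: [0.4781, 0.2052, 0.2348]
eef_rot: [[0.301, 0.953, 0.04], [0.953, -0.302, 0.006], [0.018, 0.037, -0.999]]
ft_force: [-0.2, 1.3, 1.0]
finger_gap: 0.0866
```

```bash
python3 - <<'E'
from h import *
s=env.state();R=s['eef_rot']
c=camera('wrist');p=c['pixels'][:,:,::-1];cv2.imwrite('pics/w7.png',p)
np.savez('w7.npz',E=wristE(c,s),K=c['intrinsics'])
print(s['time'],s['ee_pos'],s['finger_gap'],np.degrees(np.arctan2(R[1][1],R[0][1])),np.round(s['joint_velocities'],1))
E
```

```text
7.8 [0.47812031 0.20516731 0.23475063] 0.0866479395815346 -17.57954381315158 [-0.  -0.9 -0.1 -0.3 -0.2  0.2 -0.2]
```

View pics/w7.png

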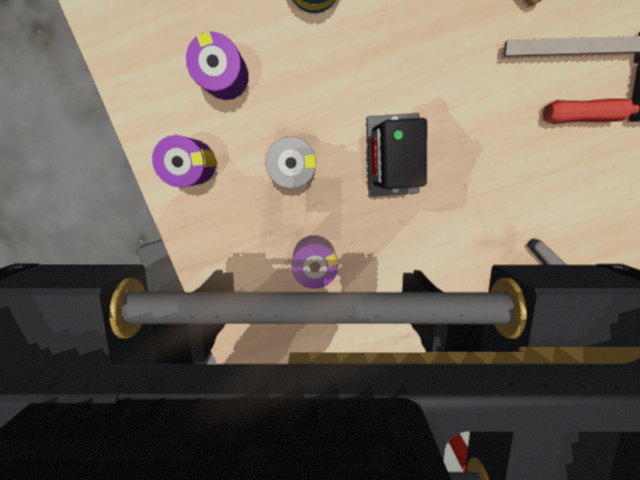

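```bash
python3 - <<'E'
import cv2
p=cv2.imread('pics/w7.png')
cv2.imwrite('pics/w7c.png',cv2.resize(p[100:210,255:440],None,fx=4,fy=4,interpolation=cv2.INTER_CUBIC))
cv2.imwrite('pics/w7d.png',cv2.resize(p[130:194,260:324],None,fx=9,fy=9,interpolation=cv2.INTER_CUBIC))
E
```

```text
(no output)
```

View pics/w7c.png

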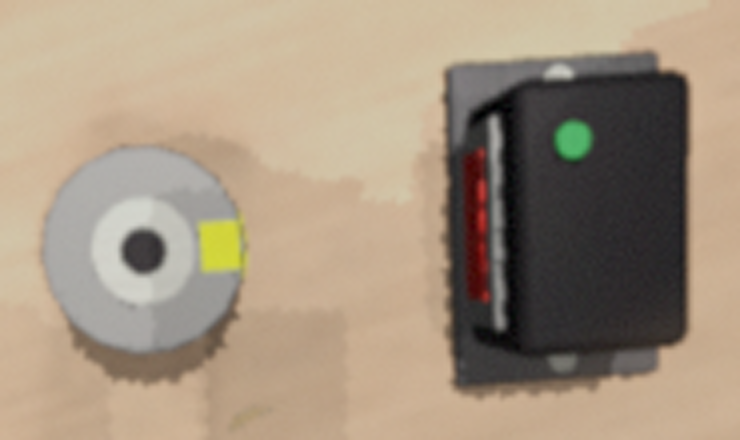

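View pics/w7d.png

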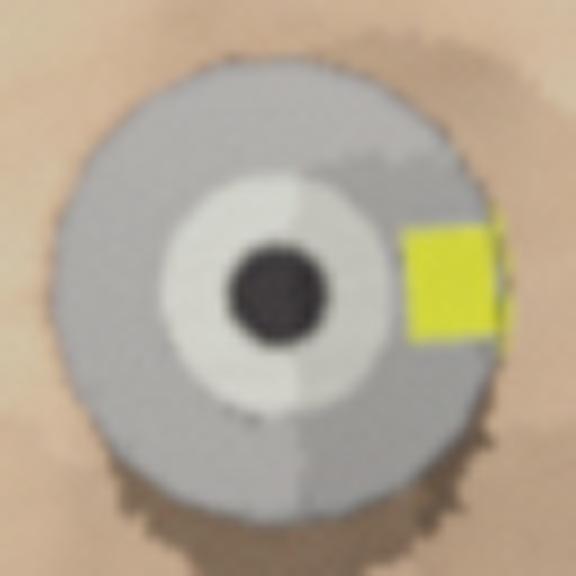

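The stripe now faces right, towards the window. Hub is at crop (277,293), patch centre (450,283), and the foot plate corners are at (446,66), (656,52), (455,388) and (657,372). Computing the angles.

```bash
python3 - <<'E'
from h import *
d=np.load('w7.npz');E=d['E'];c={'intrinsics':d['K']}
f=lambda p,z:bp(c,(p[0]/4+255-.375,p[1]/4+100-.375),z,E)[:2]
g=lambda p,z:bp(c,(p[0]/9+260-.44,p[1]/9+130-.44),z,E)[:2]
an=lambda v:np.degrees(np.arctan2(v[1],v[0]))
r=g((277,293),.05);print('roller',r)
for p in [(450,283),(494,280)]: v=g(p,.05)-r;print('stripe',an(v),np.hypot(*v))
# side edges of patch
print('patch edges',an(g((492,225),.05)-g((402,230),.05)),an(g((497,335),.05)-g((410,342),.05)))
a,b,e,h=[f(p,.004) for p in [(446,66),(455,388),(656,52),(657,372)]]
print('foot axis',an(a-b)-90,an(e-h)-90,an(e-a),an(h-b),'centre',(a+b+e+h)/4)
o=(a+b+e+h)/4;print('bearing to origin',an(o-r),np.hypot(*(o-r)))
E
```

```text
roller [0.47941338 0.27411941]
stripe -14.262643163168807 0.019455242815430842
stripe -14.145806762082612 0.024414967025981386
patch edges -14.362214152786768 -13.027885458117604
foot axis -13.926383497250029 -13.39049277662923 -13.624607964685687 -13.21018205013354 centre [0.59272702 0.24670038]
bearing to origin -13.602664178204911 0.11658380485681705
```

The roller is within about 1° of facing the window (stripe −14.2°, reader axis −13.5°) and has not shifted by more than 1–2 mm. Next, the tensioner.

Emit:
carry_out([
  {"tx": 0, "ty": -0.03, "tz": 0.005, "turn": 0, "grip": 0.087},
  {"tx": 0, "ty": -0.035, "tz": 0.005, "turn": 0, "grip": 0.087},
  {"tx": 0, "ty": -0.035, "tz": 0.005, "turn": 0, "grip": 0.087},
  {"tx": 0, "ty": -0.035, "tz": 0.005, "turn": 0, "grip": 0.087},
  {"tx": 0, "ty": -0.035, "tz": 0, "turn": 0, "grip": 0.087},
  {"tx": 0, "ty": -0.035, "tz": 0, "turn": 0, "grip": 0.087},
  {"tx": 0, "ty": -0.035, "tz": 0, "turn": 0, "grip": 0.087},
  {"tx": 0, "ty": -0.035, "tz": 0, "turn": 0, "grip": 0.087},
])

```text
time: 8.65
ee_pos: [0.4766, -0.0689, 0.2568]
eef_rot: [[0.294, 0.955, 0.042], [0.956, -0.295, 0.009], [0.021, 0.038, -0.999]]
ft_force: [0.7, 0.8, 0.2]
finger_gap: 0.0871
```

Emit:
carry_out([
  {"tx": -0.004, "ty": -0.035, "tz": 0, "turn": 0, "grip": 0.087},
  {"tx": -0.004, "ty": -0.035, "tz": 0, "turn": 0, "grip": 0.087},
  {"tx": -0.004, "ty": -0.035, "tz": 0, "turn": 0, "grip": 0.087},
  {"tx": -0.004, "ty": -0.035, "tz": 0, "turn": 0, "grip": 0.087},
  {"tx": -0.004, "ty": -0.035, "tz": 0, "turn": 0, "grip": 0.087},
  {"tx": 0, "ty": -0.03, "tz": 0, "turn": 0, "grip": 0.087},
  {"tx": 0, "ty": -0.01, "tz": 0, "turn": 0, "grip": 0.087},
  {"tx": 0, "ty": 0, "tz": 0, "turn": 0, "grip": 0.087},
])

```text
time: 9.45
ee_pos: [0.4556, -0.2933, 0.2582]
eef_rot: [[0.305, 0.951, 0.043], [0.952, -0.305, 0.008], [0.02, 0.039, -0.999]]
ft_force: [0.7, 0.3, 0.4]
finger_gap: 0.0867
```

```bash
python3 - <<'E'
from h import *
s=env.state();R=s['eef_rot']
c=camera('wrist');p=c['pixels'][:,:,::-1];cv2.imwrite('pics/w8.png',p)
np.savez('w8.npz',E=wristE(c,s),K=c['intrinsics'])
print(s['time'],s['ee_pos'],s['finger_gap'],np.degrees(np.arctan2(R[1][1],R[0][1])),np.round(s['joint_pos'],1),np.round(s['joint_velocities'],1))
E
```

```text
9.45 [ 0.45555595 -0.2933389   0.25817893] 0.08673645379397579 -17.794459732042778 [  4.   12.2  30.  106.1  -8.8  61.8  19.7] [ 0.1  0.1 -0.7 -0.1 -0.1  0.4 -0.9]
```

View pics/w8.png

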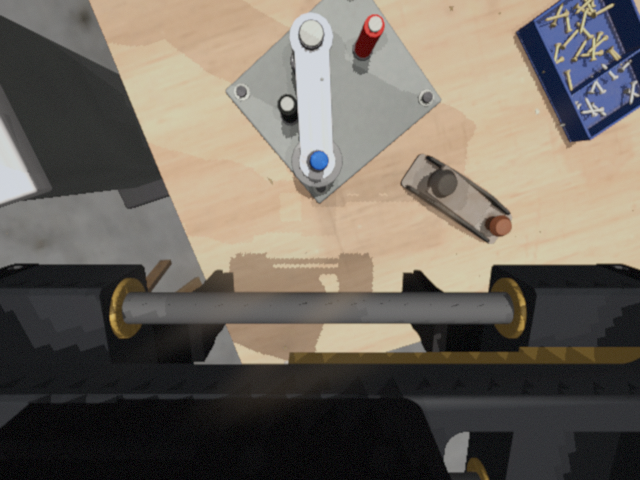

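Pin top at (319,159), pivot bolt top at (312,33), red stop top at (376,22), black rest top at (287,101).

```bash
python3 - <<'E'
from h import *
d=np.load('w8.npz');E=d['E'];c={'intrinsics':d['K']}
f=lambda p,z:bp(c,p,z,E)[:2]
an=lambda v:np.degrees(np.arctan2(v[1],v[0]))
pin=f((319,159),.135);pv=f((312,33),.094);st=f((376,22),.076);re=f((287,101),.076)
print(pin,pv,st,re,'len',np.hypot(*(pin-pv)),an(pin-pv),'stop az',an(st-pv),np.hypot(*(st-pv)))
a,b=f((241,91),.01),f((426,97),.01);print('plate holes',a,b,an(b-a)) 
a0=np.radians(an(pin-pv))
for k in (0,.3,.6,.9,1.1,1.3): print(k,pv+.11*np.array([np.cos(a0+k),np.sin(a0+k)]))
E
```

```text
[ 0.48316998 -0.23044641] [ 0.51195571 -0.12569727] [ 0.57403061 -0.12836805] [ 0.47308813 -0.1687979 ] len 0.1086324121509452 -105.36593636776168 stop az -2.463639753505598 0.06213232261380102
plate holes [ 0.42747545 -0.13091976] [ 0.62944569 -0.20043871] -18.993664587267876
0 [ 0.48280759 -0.23176512]
0.3 [ 0.51545464 -0.23564161]
0.6 [ 0.54778914 -0.22969711]
0.9 [ 0.57692275 -0.21446261]
1.1 [ 0.59326268 -0.19978625]
1.3 [ 0.60636116 -0.1821562 ]
```

Emit:
carry_out([
  {"tx": 0.004, "ty": 0.01, "tz": -0.01, "turn": 0, "grip": 0.087},
  {"tx": 0.005, "ty": 0.012, "tz": -0.015, "turn": 0, "grip": 0.087},
  {"tx": 0.006, "ty": 0.012, "tz": -0.015, "turn": 0, "grip": 0.087},
  {"tx": 0.006, "ty": 0.012, "tz": -0.015, "turn": 0.03, "grip": 0.087},
  {"tx": 0.004, "ty": 0.01, "tz": -0.015, "turn": 0.02, "grip": 0.087},
  {"tx": 0.002, "ty": 0.005, "tz": -0.01, "turn": 0, "grip": 0.087},
  {"tx": 0, "ty": 0, "tz": -0.005, "turn": 0, "grip": 0.087},
  {"tx": 0, "ty": 0, "tz": 0, "turn": 0, "grip": 0.087},
])

```text
time: 10.3
ee_pos: [0.4862, -0.2091, 0.1661]
eef_rot: [[0.234, 0.971, 0.04], [0.972, -0.235, 0.022], [0.03, 0.034, -0.999]]
ft_force: [0.3, -0.8, -0.7]
finger_gap: 0.087
```

```bash
python3 - <<'E'
from h import *
s=env.state();R=s['eef_rot']
c=camera('wrist');p=c['pixels'][:,:,::-1];cv2.imwrite('pics/w9.png',p)
print(s['time'],s['ee_pos'],s['finger_gap'],np.degrees(np.arctan2(R[1][1],R[0][1])),np.round(s['joint_velocities'],1))
E=wristE(c,s)
for q in ([.483,-.231,.135],[.483,-.231,.089]):
    x=E[:3,:3]@np.array(q)+E[:3,3];x=c['intrinsics']@x;print(x[:2]/x[2])
E
```

```text
10.3 [ 0.48623187 -0.20912528  0.16605507] 0.08701485362619722 -13.585672279744244 [-1.  -0.2 -0.3  0.   0.  -0.1 -0.4]
[317.33172462 305.49011039]
[315.25742783 281.46492106]
```

View pics/w9.png

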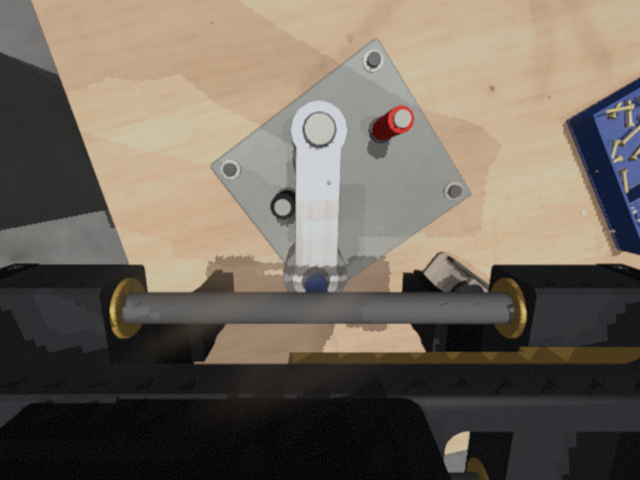

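Emit:
carry_out([
  {"tx": -0.001, "ty": -0.008, "tz": 0, "turn": 0, "grip": 0.087},
  {"tx": -0.001, "ty": -0.008, "tz": 0, "turn": 0, "grip": 0.087},
  {"tx": -0.001, "ty": -0.004, "tz": 0, "turn": 0, "grip": 0.087},
  {"tx": 0, "ty": 0, "tz": -0.01, "turn": 0, "grip": 0.087},
  {"tx": 0, "ty": 0, "tz": -0.015, "turn": 0, "grip": 0.087},
  {"tx": 0, "ty": 0, "tz": -0.012, "turn": 0, "grip": 0.087},
  {"tx": 0, "ty": 0, "tz": -0.005, "turn": 0, "grip": 0.087},
  {"tx": 0, "ty": 0, "tz": 0, "turn": 0, "grip": 0.087},
])

```text
time: 11.15
ee_pos: [0.4832, -0.2355, 0.1241]
eef_rot: [[0.241, 0.969, 0.046], [0.97, -0.242, 0.018], [0.029, 0.04, -0.999]]
ft_force: [0.3, -0.2, 0.8]
finger_gap: 0.087
```

Emit:
carry_out([
  {"tx": 0, "ty": 0.003, "tz": -0.008, "turn": 0, "grip": 0.087},
  {"tx": 0, "ty": 0.001, "tz": -0.01, "turn": 0, "grip": 0.087},
  {"tx": 0, "ty": 0, "tz": -0.004, "turn": 0, "grip": 0.07},
  {"tx": 0, "ty": 0, "tz": 0, "turn": 0, "grip": 0.055},
  {"tx": 0, "ty": 0, "tz": 0, "turn": 0, "grip": 0.04},
  {"tx": 0, "ty": 0, "tz": 0, "turn": 0, "grip": 0.03},
  {"tx": 0, "ty": 0, "tz": 0, "turn": 0, "grip": 0.03},
  {"tx": 0, "ty": 0, "tz": 0, "turn": 0, "grip": 0.03},
], newtons=40)

```text
time: 11.95
ee_pos: [0.4843, -0.2312, 0.1011]
eef_rot: [[0.24, 0.97, 0.048], [0.97, -0.241, 0.018], [0.029, 0.042, -0.999]]
ft_force: [0.1, 0.2, -0.6]
finger_gap: 0.0467
```

```bash
python3 - <<'E'
from h import *
c=camera('side');cv2.imwrite('pics/s10.png',cv2.resize(c['pixels'][230:400,260:460,::-1],None,fx=4,fy=4,interpolation=cv2.INTER_CUBIC))
s=env.state();R=s['eef_rot']
print(s['time'],s['ee_pos'],s['finger_gap'],np.degrees(np.arctan2(R[1][1],R[0][1])),s['ft_force'])
E
```

```text
12.0 [ 0.48429362 -0.23113733  0.10114692] 0.04327991184459937 -13.97173611914184 [-0.78898872 -0.06414003  0.62869233]
```

View pics/s10.png

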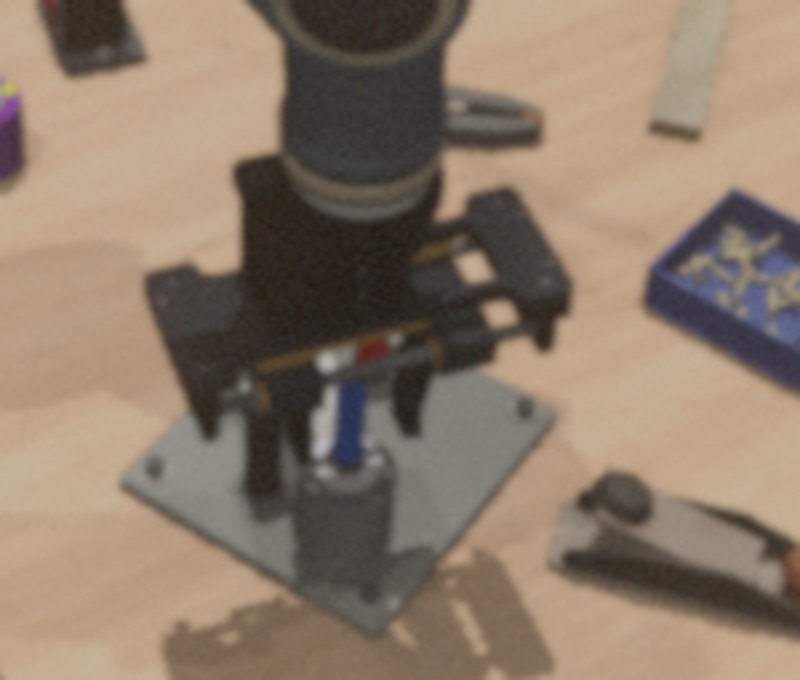

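The pin stands between the fingers. Closing on it.

Emit:
carry_out([
  {"tx": 0, "ty": 0, "tz": 0, "turn": 0, "grip": 0.025},
  {"tx": 0, "ty": 0, "tz": 0, "turn": 0, "grip": 0.018},
  {"tx": 0, "ty": 0, "tz": 0, "turn": 0, "grip": 0.01},
  {"tx": 0, "ty": 0, "tz": 0, "turn": 0, "grip": 0.01},
  {"tx": 0, "ty": 0, "tz": 0, "turn": 0, "grip": 0.01},
  {"tx": 0, "ty": 0, "tz": 0, "turn": 0, "grip": 0.01},
  {"tx": 0, "ty": 0, "tz": 0, "turn": 0, "grip": 0.01},
  {"tx": 0, "ty": 0, "tz": 0, "turn": 0, "grip": 0.01},
], newtons=40)

```text
time: 12.8
ee_pos: [0.4826, -0.2308, 0.1013]
eef_rot: [[0.241, 0.97, 0.045], [0.97, -0.242, 0.02], [0.03, 0.039, -0.999]]
ft_force: [-0.2, -0.5, 2.1]
finger_gap: 0.015
```

Emit:
carry_out([
  {"tx": 0.006, "ty": -0.0015, "tz": 0, "turn": 0.06, "grip": 0.01},
  {"tx": 0.0107, "ty": -0.002, "tz": 0, "turn": 0.1, "grip": 0.01},
  {"tx": 0.0109, "ty": -0.001, "tz": 0, "turn": 0.1, "grip": 0.01},
  {"tx": 0.011, "ty": 0, "tz": 0, "turn": 0.1, "grip": 0.01},
  {"tx": 0.011, "ty": 0.001, "tz": 0, "turn": 0.1, "grip": 0.01},
  {"tx": 0.0108, "ty": 0.002, "tz": 0, "turn": 0.1, "grip": 0.01},
  {"tx": 0.005, "ty": 0.001, "tz": 0, "turn": 0.03, "grip": 0.01},
  {"tx": 0, "ty": 0, "tz": 0, "turn": 0, "grip": 0.01},
], newtons=45)

```text
time: 13.6
ee_pos: [0.5439, -0.2291, 0.1013]
eef_rot: [[-0.35, 0.937, 0.012], [0.936, 0.349, 0.048], [0.041, 0.028, -0.999]]
ft_force: [-3.4, -0.8, 4.7]
finger_gap: 0.0148
```

```bash
cat > arc.py <<'E'
from h import *
pv=np.array([.5118,-.1257])
s=env.state();R=s['eef_rot']
g=np.array(s['ee_pos'])-.019*np.array(R)[:,2]
v=g[:2]-pv;a=np.degrees(np.arctan2(v[1],v[0]))
print(s['time'],s['ee_pos'],'gap',s['finger_gap'],'jaw',np.degrees(np.arctan2(R[1][1],R[0][1])),'F',s['ft_force'],'r',np.hypot(*v),'az',a,'ang',np.radians(a+105.4))
E
python3 arc.py
```

```text
13.6 [ 0.54388991 -0.22912281  0.10128679] gap 0.014753576825264264 jaw 20.457744386714623 F [-3.36260528 -0.7813354   4.67476523] r 0.10909870602030809 az -73.01931343386612 ang 0.565149594635333
```

Emit:
carry_out([
  {"tx": 0.0103, "ty": 0.0037, "tz": 0, "turn": 0.1, "grip": 0.01},
  {"tx": 0.0099, "ty": 0.0048, "tz": 0, "turn": 0.1, "grip": 0.01},
  {"tx": 0.0094, "ty": 0.0057, "tz": 0, "turn": 0.1, "grip": 0.01},
  {"tx": 0.0088, "ty": 0.0066, "tz": 0, "turn": 0.1, "grip": 0.01},
  {"tx": 0.0081, "ty": 0.0075, "tz": 0, "turn": 0.1, "grip": 0.01},
  {"tx": 0.005, "ty": 0.005, "tz": 0, "turn": 0.06, "grip": 0.01},
  {"tx": 0.002, "ty": 0.002, "tz": 0, "turn": 0.02, "grip": 0.01},
  {"tx": 0, "ty": 0, "tz": 0, "turn": 0, "grip": 0.01},
])

```text
time: 14.4
ee_pos: [0.5876, -0.2034, 0.1013]
eef_rot: [[-0.802, 0.596, -0.029], [0.595, 0.803, 0.036], [0.045, 0.012, -0.999]]
ft_force: [-5.3, -1.9, 4.1]
finger_gap: 0.015
```

```bash
python3 arc.py
```

```text
14.4 [ 0.58764608 -0.20340008  0.10126377] gap 0.01497703924448031 jaw 53.38296027920972 F [-5.29398476 -1.85185367  4.14653504] r 0.1094563514179141 az -45.73610073378058 ang 1.0413314867737578
```

Emit:
carry_out([
  {"tx": 0.004, "ty": 0.0043, "tz": 0, "turn": 0.02, "grip": 0.01},
  {"tx": 0.0053, "ty": 0.006, "tz": 0, "turn": 0.03, "grip": 0.01},
  {"tx": 0.0049, "ty": 0.0063, "tz": 0, "turn": 0.03, "grip": 0.01},
  {"tx": 0.0035, "ty": 0.005, "tz": 0, "turn": 0.03, "grip": 0.01},
  {"tx": 0.0025, "ty": 0.004, "tz": 0, "turn": 0.01, "grip": 0.01},
  {"tx": 0.0015, "ty": 0.0025, "tz": 0, "turn": 0, "grip": 0.01},
  {"tx": 0.001, "ty": 0.002, "tz": 0, "turn": 0, "grip": 0.01},
  {"tx": 0.001, "ty": 0.002, "tz": 0, "turn": 0, "grip": 0.01},
])

```text
time: 15.2
ee_pos: [0.5955, -0.1948, 0.1011]
eef_rot: [[-0.854, 0.518, -0.052], [0.519, 0.855, 0.009], [0.049, -0.019, -0.999]]
ft_force: [-6.1, -4.6, 1.7]
finger_gap: 0.0144
```

```bash
python3 arc.py
```

```text
15.2 [ 0.59548175 -0.19482885  0.10114176] gap 0.01437739305425176 jaw 58.77696777707359 F [-6.11041969 -4.55278062  1.66973895] r 0.10940801915478215 az -39.30205042504178 ang 1.1536268489002075
```

Emit:
carry_out([
  {"tx": 0.005, "ty": 0.0065, "tz": 0, "turn": 0.01, "grip": 0.01},
  {"tx": 0.005, "ty": 0.0065, "tz": 0, "turn": 0.01, "grip": 0.01},
  {"tx": 0.005, "ty": 0.007, "tz": 0, "turn": 0.01, "grip": 0.01},
  {"tx": 0.005, "ty": 0.007, "tz": 0, "turn": 0.01, "grip": 0.01},
  {"tx": 0.0045, "ty": 0.007, "tz": 0, "turn": 0, "grip": 0.01},
  {"tx": 0.0045, "ty": 0.007, "tz": 0, "turn": 0, "grip": 0.01},
  {"tx": 0.0045, "ty": 0.007, "tz": 0, "turn": 0, "grip": 0.01},
  {"tx": 0.0045, "ty": 0.007, "tz": 0, "turn": 0, "grip": 0.01},
], newtons=50)

```text
time: 16.0
ee_pos: [0.6061, -0.1809, 0.1008]
eef_rot: [[-0.854, 0.512, -0.093], [0.517, 0.855, -0.033], [0.062, -0.076, -0.995]]
ft_force: [-11.9, -12.0, 6.0]
finger_gap: 0.0155
```

```bash
python3 arc.py; python3 - <<'E'
from h import *
s=env.state();print(s['joint_velocities'],s['joint_pos'])
c=camera('side');cv2.imwrite('pics/s11.png',cv2.resize(c['pixels'][230:400,260:460,::-1],None,fx=4,fy=4,interpolation=cv2.INTER_CUBIC))
E
python3 arc.py
```

```text
16.0 [ 0.6060893  -0.18087545  0.10078543] gap 0.015516213297912352 jaw 59.07526179652421 F [-11.880097   -11.95005635   6.03972056] r 0.11045571397681268 az -29.593259663276967 ang 1.3230772140802118
[-4.37042431  1.5415436   3.1150725  -2.02080712  3.28479962  3.92262161
 -7.05708112] [ 6.04302648 32.06939937  7.52657794 97.36507947 -1.19076478 55.56896089
 72.25103195]
16.05 [ 0.60611753 -0.18088487  0.1007733 ] gap 0.015229234773355452 jaw 59.087656075239614 F [-11.76589776 -11.78589198   7.18512862] r 0.11048858356950889 az -29.5831816009687 ang 1.3232531094497122
```

View pics/s11.png

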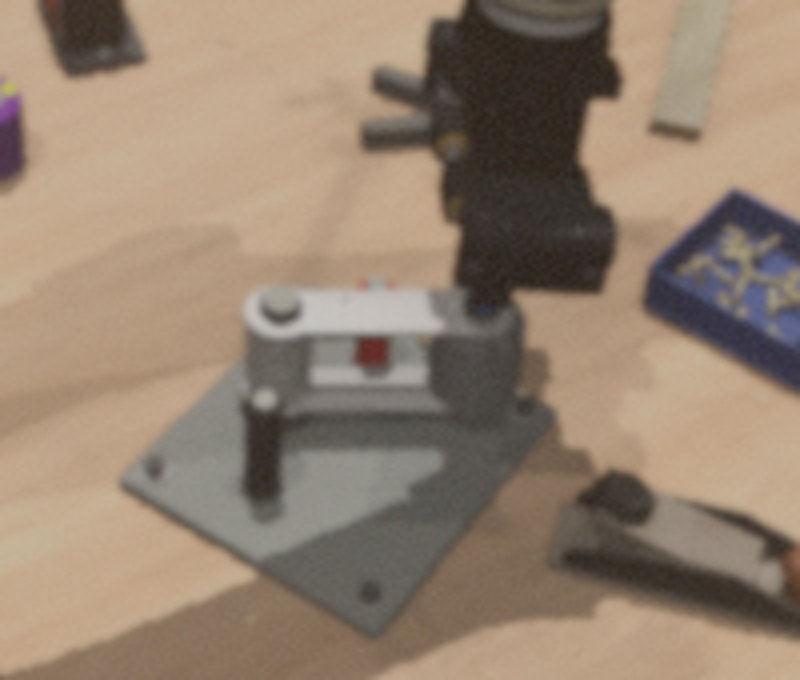

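The cage arm appears against the red post: 16.8 N of push against a spring of at most 10 N. I'll hold the last target, check for drift and recheck the roller.

```bash
python3 - <<'E'
from h import *
for i in range(6):
    c=camera('scene')
    if i==2: cv2.imwrite('pics/f1.png',cv2.resize(c['pixels'][190:340,160:440,::-1],None,fx=2.8,fy=2.8,interpolation=cv2.INTER_CUBIC))
c=camera('side');cv2.imwrite('pics/f3.png',cv2.resize(c['pixels'][180:370,170:420,::-1],None,fx=3.2,fy=3.2,interpolation=cv2.INTER_CUBIC))
for i in range(5): c=camera('wrist')
cv2.imwrite('pics/f2.png',c['pixels'][:,:,::-1])
E
python3 arc.py
```

```text
16.65 [ 0.6060686  -0.18090042  0.10077378] gap 0.015286526455220084 jaw 59.06811853697408 F [-11.64614154 -11.55947871   5.6251635 ] r 0.11044816408423005 az -29.61632833849669 ang 1.3226745897435546
```

View pics/f1.png

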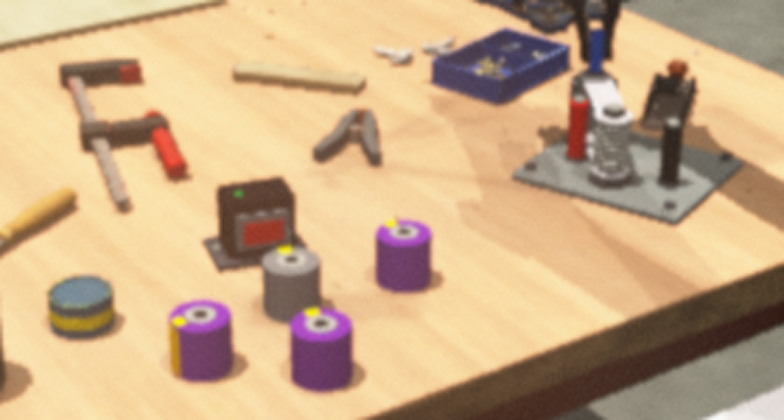

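View pics/f2.png

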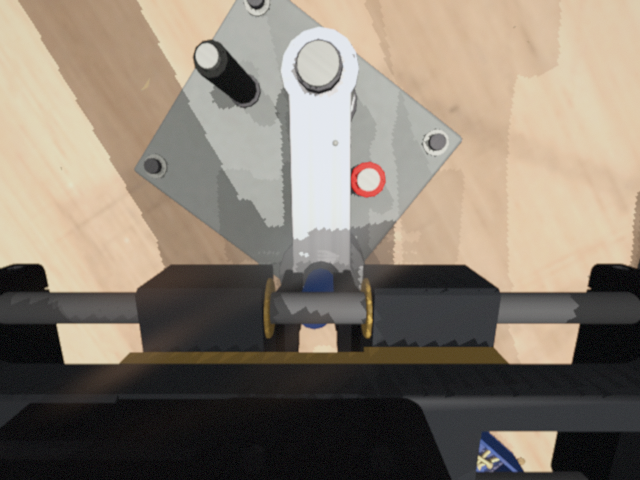

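View pics/f3.png

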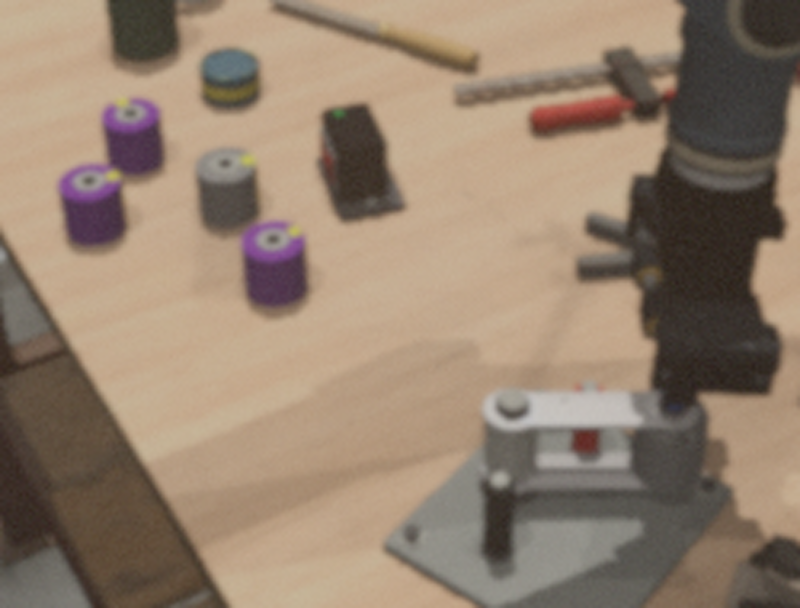

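In the wrist view the cage plate's edge, at about (351,180), meets the red post at (368,180), and the fingers hold the pin. Nothing moved over 0.6 s. The roller's stripe still faces the window, and the tin, plane and clamp look undisturbed. Handing in.

```bash
python3 - <<'E'
from cell import workorder
print(workorder.sign_off())
E
python3 arc.py
```

```text
the job is handed in; nothing more can be done
None
the job is handed in; nothing more can be done
```

The roller is logged and the cage arm is held against the red stop post with the gripper; I handed the job in at about 16.7 s.

- **Roller:** I gripped the grey roller upright, turned it about 72° clockwise and let go. Measured afterwards, its stripe points at −14.2° and the reader's axis at −13.5°, so it is square to within about 1°. It moved no more than 1–2 mm.
- **Cage arm:** I gripped the blue pin from above and swung the arm along its arc. By my estimate it stands at 1.32 rad, against 1.30 rad for the stop, which is within my pivot measurement error. The push is about 16.5 N, more than the spring's 10 N at most. The wrist view shows the plate touching the red post, and the pose held still for 0.6 s before hand-in.
- **Other items:** The wax tin, block plane and spring clamp were not touched and look unmoved.

**Imperfections:**
- The first move call was refused because its rows lacked some fields; nothing moved.
- The tool overshot by up to 22 mm while positioning above the pin; I corrected this before gripping.
- The gripper ended tilted about 5–6° from pushing against the spring, but its hold on the pin was steady (finger gap 15 mm).

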